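Lock a fruit press basket with its tapered pin

ROBOT

A 6-joint arm with a two-finger parallel gripper is mounted at the origin on a cart in front of the work surface, level with it; the furniture and walls round the work are solid. World frame = base frame: x ahead of the robot, y to its left, z up, the work surface at z = 0. Lengths are in mm, angles in rad, forces in N, time in s.
With the tool pointing down it reaches from about 350 to 975 mm from the base axis. Payload 7.1 kg.
Tool frame: the origin (TCP) lies midway between the tips of the shut fingers; the grasp point (between the pads) lies 19 mm behind it (ctrl.grip_depth is the distance from the TCP to the grasp point, in mm); z points along the fingers, y is the line along which they close (so a half turn about z gives the same grasp; the last joint's range is limited). The gripper opens to 88 mm and grips with 3 to 60 N. Pads are 20 mm wide; open, the fingers measure 115 mm over their backs; the gripper's body (75 mm by 178 mm) begins 61 mm behind the grasp point.
Start: joints at [-1.33, 0.423, 1.63, -0, 1.089, -0.019], TCP at [160.573, -604.004, 222.675] pointing down, gripper open.
Joint ranges: [-3, 3], [-0.9, 2.11], [0.09, 2.58], [-1.31, 4.45], [0.11, 2.69], [-2.54, 2.54]. Speed limits (rad/s): [2.39, 2.39, 3.01, 3.14, 3.14, 3.14].

INTERFACE

Orientations are given as a rotation vector (axis times angle).
In Python, from workcell import ctrl, cams gives the robot as it stands.
- The arm moves only by the tool move_arm, never from a script. Its argument "steps" is a list of rows, each a list of 3 entries, a list of its own where there are three numbers: the shift along the tool's x, y, z in units of 25 mm (1.0 is 25 mm), then the turn about the tool's z in units of 5 degrees (1.0 is 5 degrees), then the closure, from 0 (fully open) to 1 (shut). A call has 1 to 20 rows; each row shifts and turns the commanded pose from where the row before left it, along the tool's axes as they then stand; what a row does not reach is not made up. A row lasts 1/12 s, in which the tool goes at most 41.7 mm and 7.16 degrees, less where a joint would pass 70% of its speed; a pose out of reach is approached as far as the arm can. A call is refused whole if a number of a shift passes 1 or a number of a turn 1, either way. A call with a gripper value outside its range is refused whole. The fingers move at their own pace and stop on an object; the grip force is fixed at half the most. Time passes only in rows, so rows that do not move let the fingers close. It gives the time, the measured TCP pose, the force, the opening and the grip force at its end, in the units of the state.
- ctrl.get_obs(): the state, without advancing time (a new reading comes with each control period).
- cams.get_image(name): name is "scene" or "side" or "wrist"; returns a dict with "image" (384x512x3 uint8, red, green, blue), "camera_matrix" (3x3 intrinsics, pixels), "k1" (the pictures are not rectified: a ray, as slopes to the right and down, at radius r is drawn at 1 + k1 r^2 times it, then the intrinsics apply), "xyz" and "rotation" of the camera in the world; the wrist camera has in their place "mount" (4x4, takes a point from camera to tool coordinates, whose origin is the TCP and whose axes are the flange's). Camera axes: x right, y down, z forward; pixel columns grow to the right and rows downward; lengths in mm; the calibration is good to about 2 mm. A picture is of the moment at which its call begins: read the wrist's pose just before it. There is no depth.
- ctrl.close_job(): hands the job in; it is judged then, once.
Trained networks look in the newest picture that a camera, given by its name, has taken for a name from the list of things; names that differ only in an ending like _2 or _b are one class to them, and where a whole thing is asked for, a point or a joint stands for the part that bears it (a point fixed in the world has none). Each returns a list of dicts, best first, with "p" (0 to 1); they miss things now and then, are a little off and sometimes report something else, mostly with a low value. They report only what shows in the picture. A call takes as long as a camera call.
- cams.boxes_of(camera, thing): "rect" ([centre column, centre row, width, height] in pixels, round what is visible of it).
- cams.cut_out(camera, thing): "pixels" (384x512 bool, what is visible of it) and "rect" ([centre column, centre row, width, height] in pixels, round what is visible of it).
The state is a dict: "t": time; "qpos": joint angles; "qvel": joint speeds; "joint_torque": joint torques, N m; "ee_pos": TCP position; "orientation": TCP orientation; "ft_force": force on the tool from outside, world axes, zero at the start; "moment": the same for the moment, N m; "width": finger opening in mm; "grasp_force": force on a finger pad.
Only numpy, scipy, OpenCV 4.12 (cv2) and the standard library are available. Lean on these libraries where they do the work, as an engineer would, in place of code of your own. Each camera call takes 0.05 s, during which the arm holds its last target. There are 200 camera calls.

TASK

Close the fruit press for the next batch: push the open half of its slatted basket shut, then take the tapered locking pin from its wooden stand and drive it down through the three stacked eyes until its collar sits fully home on the top eye and draws the sprung middle eye into line. The eyes bend if forced, so feel the pin in gently, letting it follow the holes, and leave the bowl and the limes where they are.

Things in the scene. Friction and masses are not known exactly. Their poses are not given: they have to be found in the camera images.
- press: Table-top fruit press, fixed: three-legged tray with spout, spindle (18 mm thick, top 191 mm up), slatted basket 157 mm across, slats 68 to 160 mm up, 26 mm steel hoop 132 to 158 mm up. Origin on the worktop under the spindle, z up. The basket is two half-cylinders meeting at y = 0: the fixed half at -y, the swinging half at +y. Nothing within 70 mm of the eyes rises above 160 mm.
- eyes (a point): Nominal axis of the fixed eyes, at the top eye's upper face: 94 mm from the spindle on the -x side of the press, 160 mm up; axes as the press. Three steel rings stacked here, bore 13 mm, outside 26 mm, no chamfer: top 152-160 and bottom 132-140 mm up on the fixed half, middle 142-150 on the swinging half. The basket is clamped by hand: the true axis lies up to 6 mm off this point in x and in y.
- hinge (a point): Nominal upright hinge axis of the swinging half, at worktop height, 88 mm from the spindle on the +x side of the press, 182 mm from the eyes. The clamped basket's offset, up to 6 mm in x and y, is the same here as at the eyes, is not reported and does not change. A pin off the true hole is pushed sideways towards its axis by the ring's rim; held rigidly off it, it jams.
- swing_half (a joint): Angle of the swinging half, rad: 0 = shut against its stop, growing as it opens to +y of the press, to 1.0; starts 0.45-0.75. A damped hinge that stays where it is left. Push it shut by the +y face of its thumb tab: an upright steel plate 4 mm thick, 130-158 mm up, which with the half shut lies in the plane y = 42 mm of the press from x = -67 to -107 mm.
- draw_eye (a joint): How far the middle eye stands out of line, m: it sits on the springy end of the swinging half's hoop and slides along +y of that half; 0 = in line with the other two when the half is shut, 0.0045 = at rest as found. The spring holds it out with 4.5 N at 0.0045 rising to 9 N at 0; only the pin keeps it in.
- pin: Tapered steel pin, 70 g, upright in its stand. Origin: centre of its tip, z towards the head. Flat tip 6 mm in diameter, taper to 12 mm at 32 mm from the tip, straight 12 mm shank to 60 mm, 24 mm collar from 60 to 64, round knurled grip of 18 mm from 64 to 100 mm: grasp it there from above, any yaw. Fully home the collar lies on the top eye and the origin is 100 mm above the worktop.
- stand: Turned wooden stand for the pin, fixed, 66 mm high, foot 72 mm and top 46 mm in diameter, with an upright hole of 14.4 mm in its middle; the pin's collar rests on its top. Origin: on the worktop under its middle.
- bowl: Small oval bowl, 82 x 102 x 38 mm, under the spout of the press, loose; stays where it is. Origin: centre of its underside.
- lime_a: A lime, 52 x 45 x 45 mm, lying loose to the left in front of the press; stays where it is. Origin: its underside as it lies at the start.
- lime_b: A lime, 52 x 45 x 45 mm, lying loose to the right in front of the press; stays where it is. Origin: its underside as it lies at the start.
- lime_c: A lime, 52 x 45 x 45 mm, lying loose behind the stand at the left; stays where it is. Origin: its underside as it lies at the start.

How it is judged:
By the outcome, as a careful person would: the job done as asked, in the order asked, and still so for the second after the job is handed in, with the robot touching nothing.
It also fails if it takes over 72 s, if anything falls off the work surface, if the arm or the gripper's body presses on something with over 40 N, if the wrist force passes 120 N, or if a joint passes its speed limit or range.

## Working session

There is one attempt and no reset: what is moved stays moved. The work goes in short steps, Python scripts to look and compute and a tool call to move; the robot and the scene stay as the last step left them, time stands still between calls to the robot, and variables do not carry over. Pictures are saved under pics/ and viewed, at most 10 in all, crops included, and the job is handed in when it is done.

Besides the shell and the picture viewer there is one more tool, called after ">>>" as name([rows], argument=value, ...), one row to a line, values as JSON. move_arm: Moves the arm, as the interface text tells. Its arguments: {"type":"object","properties":{"steps":{"type":"array"}},"required":["steps"]}

```bash
mkdir -p pics; ls; cat > h.py <<'E'
import numpy as np, cv2
from scipy.spatial.transform import Rotation as R
from workcell import ctrl, cams
def pose(im,obs=None):
    if 'mount' in im:
        T=np.eye(4);T[:3,:3]=R.from_rotvec(obs['orientation']).as_matrix();T[:3,3]=obs['ee_pos']
        T=T@np.array(im['mount']);return T[:3,3],T[:3,:3]
    M=np.array(im['rotation']);M=M if M.shape==(3,3) else R.from_rotvec(M).as_matrix()
    return np.array(im['xyz'],float),M
def ray(im,uv,obs=None):
    c,M=pose(im,obs);K=np.array(im['camera_matrix']);k=im['k1']
    d=np.array([(uv[0]-K[0,2])/K[0,0],(uv[1]-K[1,2])/K[1,1]]);s=d.copy()
    for _ in range(20): s=d/(1+k*(s@s))
    v=M@np.array([s[0],s[1],1]);return c,v/np.linalg.norm(v)
def proj(im,p,obs=None):
    c,M=pose(im,obs);K=np.array(im['camera_matrix']);q=(np.atleast_2d(p)-c)@M
    s=q[:,:2]/q[:,2:];s=s*(1+im['k1']*(s**2).sum(1,keepdims=True))
    return s*[K[0,0],K[1,1]]+[K[0,2],K[1,2]]
def tri(rs):
    A=0;b=0
    for c,v in rs:
        P=np.eye(3)-np.outer(v,v);A=A+P;b=b+P@c
    return np.linalg.solve(A,b)
def atz(r,z): c,v=r;return c+v*(z-c[2])/v[2]
def save(im,name): cv2.imwrite('pics/'+name,im['image'][:,:,::-1])
E
python3 - <<'E'
from h import *
o=ctrl.get_obs();print(o['t'],o['ee_pos'],o['orientation'],o['width'])
for n in('scene','side','wrist'):
    im=cams.get_image(n);save(im,n+'0.png');
    c,M=pose(im,o);print(n,c.round(),M.round(2).tolist(),im['k1'],np.array(im['camera_matrix']).round().tolist())
    for t in 'press eyes hinge swing_half draw_eye pin stand bowl lime_a'.split():
        print(t,[(np.round(b['rect']).astype(int).tolist(),round(b['p'],2)) for b in cams.boxes_of(n,t)])
a=[cv2.imread(f'pics/{n}0.png') for n in('scene','side')]
E
```

```text
pics
0.0 [ 160.45815949 -603.47746341  221.92349829] [-3.11363665e+00 -4.06746684e-01  2.46173835e-04] 88.08726816796043
scene [-220.  395.  934.] [[-0.47, -0.61, 0.63], [-0.88, 0.34, -0.33], [-0.01, -0.72, -0.7]] 0.01949117289212232 [[393.0, 0.0, 261.0], [0.0, 393.0, 186.0], [0.0, 0.0, 1.0]]
press [([264, 183, 85, 75], 0.89)]
eyes [([264, 182, 83, 78], 0.97)]
hinge [([262, 183, 87, 75], 0.81)]
swing_half [([236, 177, 29, 54], 0.7)]
draw_eye [([241, 191, 12, 6], 0.45)]
pin [([167, 240, 8, 16], 0.66)]
stand [([170, 254, 27, 32], 0.58)]
bowl [([312, 198, 29, 27], 0.88)]
lime_a [([138, 211, 13, 13], 0.76), ([239, 266, 19, 16], 0.57)]
side [  453. -1224.   682.] [[1.0, -0.03, 0.05], [-0.06, -0.41, 0.91], [-0.01, -0.91, -0.42]] 0.054611765507254606 [[432.0, 0.0, 254.0], [0.0, 432.0, 189.0], [0.0, 0.0, 1.0]]
press [([272, 203, 66, 80], 0.73), ([239, 240, 32, 19], 0.25)]
eyes [([271, 203, 67, 76], 0.82)]
hinge [([269, 204, 64, 72], 0.76)]
swing_half [([271, 183, 56, 35], 0.71)]
draw_eye []
pin [([242, 161, 1, 8], 0.58), ([204, 196, 13, 13], 0.46)]
stand [([241, 177, 21, 14], 0.49)]
bowl [([239, 241, 34, 17], 0.6)]
lime_a [([201, 284, 20, 13], 0.62), ([205, 196, 14, 12], 0.47)]
wrist [ 228. -586.  384.] [[0.26, -0.93, -0.25], [-0.97, -0.25, -0.06], [-0.0, 0.25, -0.97]] 0.014319594063255635 [[341.0, 0.0, 259.0], [0.0, 341.0, 187.0], [0.0, 0.0, 1.0]]
press []
eyes []
hinge []
swing_half []
draw_eye []
pin []
stand []
bowl []
lime_a []
```

```bash
python3 - <<'E'
import cv2
a=cv2.imread('pics/scene0.png')[120:300,120:360];cv2.imwrite('pics/s1.png',cv2.resize(a,None,fx=3.3,fy=3.3,interpolation=2))
a=cv2.imread('pics/side0.png')[130:310,160:400];cv2.imwrite('pics/d1.png',cv2.resize(a,None,fx=3.3,fy=3.3,interpolation=2))
E
```

```text
(no output)
```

View pics/s1.png

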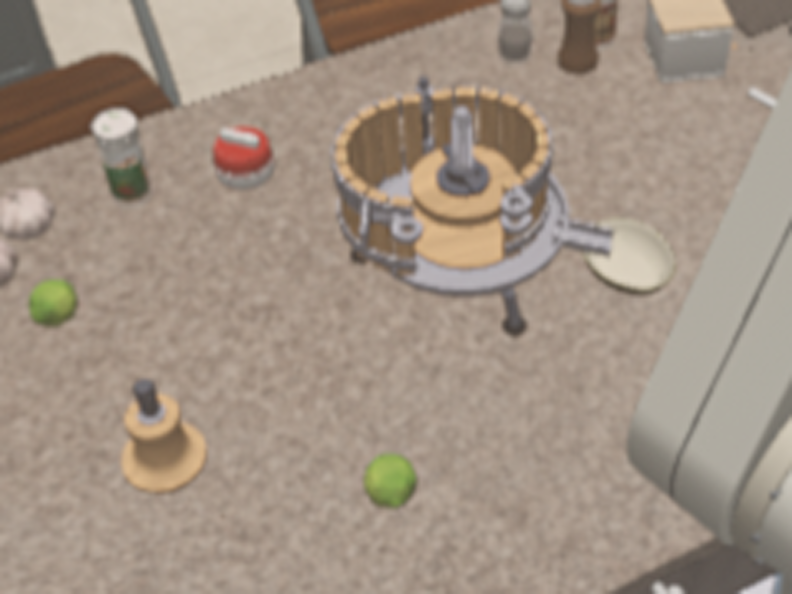

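View pics/d1.png

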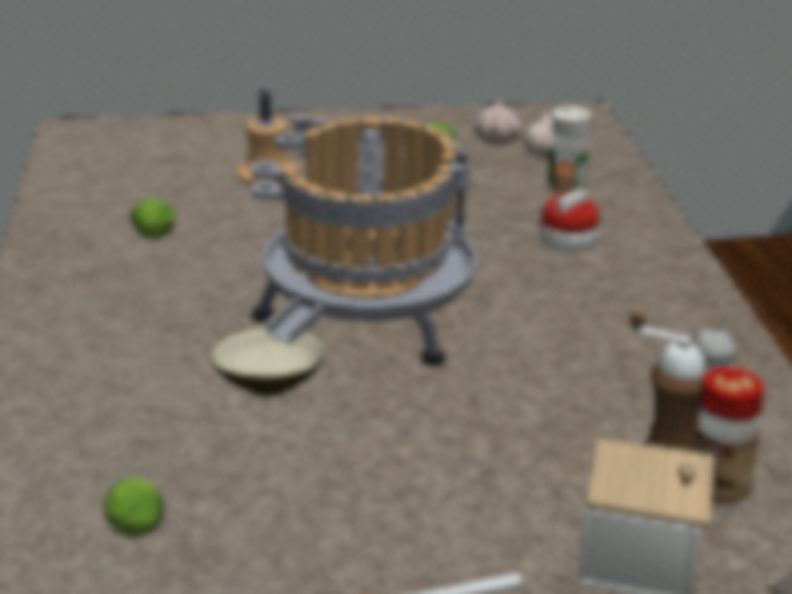

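The scene view shows the open half. In full scene pixels the fixed top eye is at about (276,182), the middle eye (243,189), spindle top (259,154) and pin head (164,236). Side view: fixed eye (240,181), spindle (272,170), pin head (240,158). The limes stand well clear.

```bash
python3 - <<'E'
from h import *
a=cams.get_image('scene');b=cams.get_image('side')
P={}
for n,u,v in [('spin',(460,110),(371,131)),('eye',(516,202),(266,168)),('mid',(406,227),(306,124)),('pinhead',(145,384),(265,93)),('standtop',(152,414),(267,127))]:
    ra=ray(a,np.array(u)/3.3+120);rb=ray(b,np.array(v)/3.3+[160,130]);P[n]=p=tri([ra,rb])
    print(n,p.round(1),proj(a,p).round(1),(np.array(u)/3.3+120).round(1), atz(ra,{'spin':191,'eye':160,'mid':150,'pinhead':106,'standtop':66}[n]).round(1))
d=P['eye']-P['spin'];print(np.hypot(*d[:2]),np.degrees(np.arctan2(-d[1],-d[0])))
print(ctrl.get_obs()['t'])
E
```

```text
spin [580.  -21.2 190.3] [[259.3 153.2]] [259.4 153.3] [578.6 -20.8 191. ]
eye [482.6 -23.  157.3] [[276.1 180.9]] [276.4 181.2] [478.5 -21.4 160. ]
mid [517.8  72.5 154.2] [[240.8 185.5]] [243.  188.8] [506.7  71.3 150. ]
pinhead [492.5 318.6 102.8] [[163.7 236.1]] [163.9 236.4] [488.6 318.8 106. ]
standtop [494.4 319.7  60.6] [[166.  245.4]] [166.1 245.5] [489.5 320.1  66. ]
97.44102396049155 1.0461229509702723
1.6
```

>>> move_arm([
  [[0,0,-0.2],-1,1],
  [[0,0,-0.2],-1,1],
  [[0,0,-0.2],-1,1],
  [[0,0,-0.2],-1,1],
  [[0,0,-0.2],-1,1],
  [[0,0,-0.2],-1,1],
  [[0,0,-0.2],-1,1],
  [[0,0,-0.2],-1,1],
  [[0,0,-0.2],-1,1],
  [[0,0,-0.2],-1,1],
  [[0,0,-0.2],-1,1],
  [[0,0,-0.2],-1,1],
  [[0,0,-0.2],-1,1],
  [[0,0,-0.2],-1,1],
  [[0,0,-0.2],-1,1],
])

```text
t: 2.85
ee_pos: [160.6, -604.0, 297.9]
orientation: [-2.219, -2.224, -0.0]
ft_force: [0.8, -0.4, -1.2]
width: 0.5
grasp_force: 0.0
```

>>> move_arm([
  [[1,0.6,0],0,1],
  [[1,0.6,0],0,1],
  [[1,0.6,0],0,1],
  [[1,0.6,0],0,1],
  [[1,0.6,0],0,1],
  [[1,0.6,0],0,1],
  [[1,0.6,0],0,1],
  [[1,0.6,0],0,1],
  [[1,0.6,0],0,1],
  [[1,0.6,0],0,1],
  [[1,0.6,0],0,1],
  [[1,0.6,0],0,1],
  [[1,0.6,0],0,1],
  [[1,0.6,0],0,1],
  [[1,0.6,0],0,1],
  [[1,0.6,0],0,1],
  [[1,0.6,0],0,1],
  [[1,0.6,0],0,1],
  [[1,0.6,0],0,1],
  [[1,0.6,0],0,1],
])

```text
t: 4.52
ee_pos: [462.2, -103.2, 297.9]
orientation: [2.223, 2.219, 0.0]
ft_force: [0.8, -0.1, -0.0]
width: 0.7
grasp_force: 0.0
```

>>> move_arm([
  [[1,0.6,0],0,1],
  [[1,0.6,0],0,1],
  [[1,0.4,0],0,1],
  [[1,0,0],0,1],
  [[1,0,0],0,1],
  [[0,0,0],0,1],
  [[0,0,0],0,1],
])

```text
t: 5.1
ee_pos: [501.8, 21.1, 297.7]
orientation: [2.221, 2.222, -0.0]
ft_force: [0.6, 0.1, 0.1]
width: 0.2
grasp_force: 0.0
```

```bash
python3 - <<'E'
from h import *
o=ctrl.get_obs();print(o['t'],o['ee_pos'],o['orientation'],o['width'],o['qpos'])
im=cams.get_image('wrist');save(im,'w1.png')
import pickle;pickle.dump((im,o),open('w1.pkl','wb'))
for t in 'eyes swing_half draw_eye'.split():
    print(t,[(np.round(b['rect']).astype(int).tolist(),round(b['p'],2)) for b in cams.boxes_of('wrist',t)])
E
```

```text
5.1 [501.7701369   21.11031661 297.69449255] [ 2.22075313e+00  2.22188726e+00 -2.66821879e-04] 0.17508720895608876 [ 1.84984056e-02  1.54105929e-01  1.81976010e+00 -2.62308524e-04
  1.16772996e+00  1.80907280e-02]
eyes [([332, 173, 219, 200], 0.95)]
swing_half [([350, 145, 189, 151], 0.77), ([141, 31, 41, 42], 0.61)]
draw_eye [([273, 116, 44, 37], 0.72)]
```

View pics/w1.png

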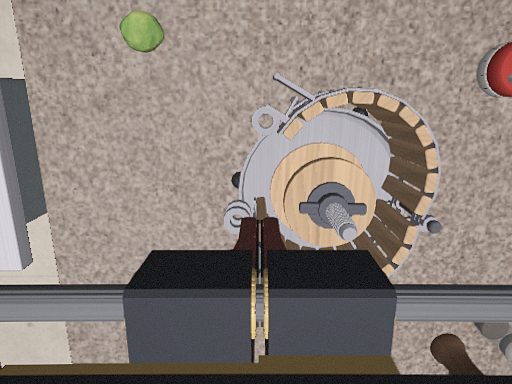

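Wrist view: open middle eye at (266,121), thumb tab edge from (275,75) to about (313,102), fixed top eye at (237,214), hinge post at (434,227), spindle top at (348,236).

```bash
python3 - <<'E'
from h import *
import pickle;im,o=pickle.load(open('w1.pkl','rb'))
g=cv2.cvtColor(im['image'],cv2.COLOR_RGB2GRAY)
for n,uv,z in [('mid',(266,121),150),('tabout',(275,75),158),('tabin',(312,101),158),('eye',(237,214),160),('hinge',(434,227),158),('spin',(348,236),191)]:
    print(n,atz(ray(im,uv,o),z).round(1))
x=cv2.resize(im['image'][50:250,200:400],None,fx=3,fy=3,interpolation=2);cv2.imwrite('pics/w1c.png',x[:,:,::-1])
E
```

```text
mid [507.8  69.3 150. ]
tabout [515.  107.8 158. ]
tabin [546.9  86.7 158. ]
eye [481.3 -14.8 160. ]
hinge [666. -28. 158.]
spin [576.9 -23.4 191. ]
```

View pics/w1c.png

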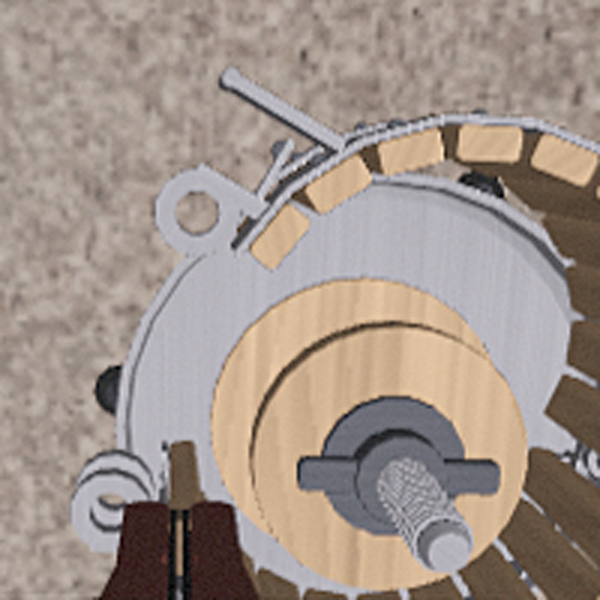

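>>> move_arm([
  [[0.9,0.35,0],0,1],
  [[0.9,0.35,0],0,1],
  [[0.9,0.35,0],0,1],
  [[0.9,0.35,0],0,1],
  [[0.96,0.32,0],0,1],
  [[0,0,0.8],0,1],
  [[0,0,0.9],0,1],
  [[0,0,0.9],0,1],
  [[0,0,0.9],0,1],
  [[0,0,0.9],0,1],
  [[0,0,0.9],0,1],
  [[0,0,0.9],0,1],
  [[-0.3,-0.1,0],0,1],
  [[-0.3,-0.1,0],0,1],
  [[-0.2,-0.1,0],0,1],
])

```text
t: 6.55
ee_pos: [537.9, 112.9, 143.6]
orientation: [2.225, 2.218, 0.001]
ft_force: [-0.8, 0.5, -0.2]
width: 0.3
grasp_force: 0.3
```

>>> move_arm([
  [[-0.22,-0.18,0],0,1],
  [[-0.22,-0.18,0],0,1],
  [[-0.22,-0.18,0],0,1],
  [[-0.22,-0.18,0],0,1],
  [[-0.22,-0.18,0],0,1],
  [[-0.22,-0.18,0],0,1],
  [[-0.25,-0.13,0],0,1],
  [[-0.25,-0.13,0],0,1],
])

```text
t: 7.22
ee_pos: [503.3, 68.3, 142.7]
orientation: [-2.223, -2.219, 0.0]
ft_force: [-0.6, 0.7, 0.8]
width: 0.3
grasp_force: 0.4
```

>>> move_arm([
  [[-0.2,-0.08,0],0,1],
  [[-0.2,-0.08,0],0,1],
  [[-0.2,-0.08,0],0,1],
  [[-0.2,-0.08,0],0,1],
])

```text
t: 7.55
ee_pos: [495.6, 48.4, 142.6]
orientation: [-2.223, -2.219, 0.0]
ft_force: [-0.3, -0.3, 0.3]
width: 0.6
grasp_force: 0.3
```

```bash
python3 - <<'E'
from h import *
import pickle
o=ctrl.get_obs();print(o['t'],o['ee_pos'],o['ft_force'])
im=cams.get_image('wrist');pickle.dump((im,o),open('w2.pkl','wb'));save(im,'w2.png')
E
```

```text
7.55 [495.6122101   48.35585163 142.57934362] [-0.31154362 -0.28050212  0.2799999 ]
```

View pics/w2.png

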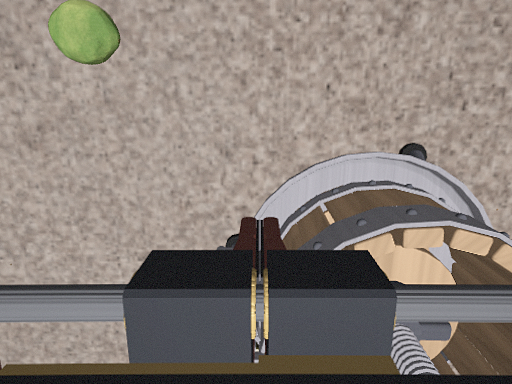

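The half has swung nearly shut, with the hoop at about (400,215) pushed by the fingers. I'll carry on until the stop is felt.

>>> move_arm([
  [[-0.12,-0.02,0],0,1],
  [[-0.12,-0.02,0],0,1],
  [[0,0,0],0,1],
])

```text
t: 7.85
ee_pos: [494.9, 42.4, 142.7]
orientation: [2.224, 2.219, -0.0]
ft_force: [-0.0, 0.7, 0.3]
width: 0.5
grasp_force: 0.0
```

>>> move_arm([
  [[-0.1,0,0],0,1],
  [[-0.1,0,0],0,1],
  [[0,0,0],0,1],
])

```text
t: 8.1
ee_pos: [494.9, 37.5, 142.7]
orientation: [2.223, 2.219, -0.0]
ft_force: [0.5, 0.1, 0.6]
width: 0.5
grasp_force: 0.0
```

>>> move_arm([
  [[-0.1,0,0],0,1],
  [[-0.1,0,0],0,1],
  [[0,0,0],0,1],
])

```text
t: 8.35
ee_pos: [494.8, 33.9, 142.7]
orientation: [-2.224, -2.216, -0.003]
ft_force: [-1.3, 8.6, 0.7]
width: 0.5
grasp_force: 4.2
```

>>> move_arm([
  [[-0.1,0,0],0,1],
  [[0,0,0],0,1],
])

```text
t: 8.52
ee_pos: [494.8, 33.4, 142.9]
orientation: [-2.224, -2.213, -0.007]
ft_force: [-0.4, 21.4, 0.5]
width: 0.5
grasp_force: 10.7
```

>>> move_arm([
  [[-0.1,0,0],0,1],
  [[0,0,0],0,1],
])

```text
t: 8.68
ee_pos: [494.8, 33.0, 143.0]
orientation: [-2.223, -2.21, -0.011]
ft_force: [-2.1, 34.9, 3.0]
width: 0.6
grasp_force: 17.1
```

>>> move_arm([
  [[0.5,0,0],0,1],
  [[0.5,0,-0.5],0,1],
  [[0,0,-1],0,1],
  [[0,0,-1],0,1],
  [[0,0,-1],0,1],
  [[-0.2,0,-1],0,1],
  [[-0.9,-0.1,-0.4],0,1],
  [[-0.9,-0.1,0],0,1],
  [[-0.9,-0.1,0],0,1],
  [[-0.9,-0.1,0],0,1],
  [[-0.9,-0.1,0],0,1],
  [[-0.6,-0.1,0],0,1],
  [[0,0,0],0,1],
])

```text
t: 9.77
ee_pos: [479.3, -81.9, 265.3]
orientation: [2.226, 2.216, -0.001]
ft_force: [-0.6, 0.2, 0.1]
width: 0.3
grasp_force: 0.0
```

```bash
python3 - <<'E'
from h import *
import pickle
o=ctrl.get_obs();print(o['t'],o['ee_pos'],o['ft_force'])
im=cams.get_image('wrist');pickle.dump((im,o),open('w3.pkl','wb'))
c=proj(im,[481,-17,160],o)[0].astype(int);print(c)
x0,y0=max(c[0]-60,0),max(c[1]-70,0);x=im['image'][y0:y0+130,x0:x0+160];print(x0,y0)
cv2.imwrite('pics/w3.png',cv2.resize(x,None,fx=4.5,fy=4.5,interpolation=2)[:,:,::-1])
E
```

```text
9.7667 [479.27777082 -81.93065618 265.26406034] [-0.64915911  0.21767075  0.08577955]
[261 102]
201 32
```

View pics/w3.png

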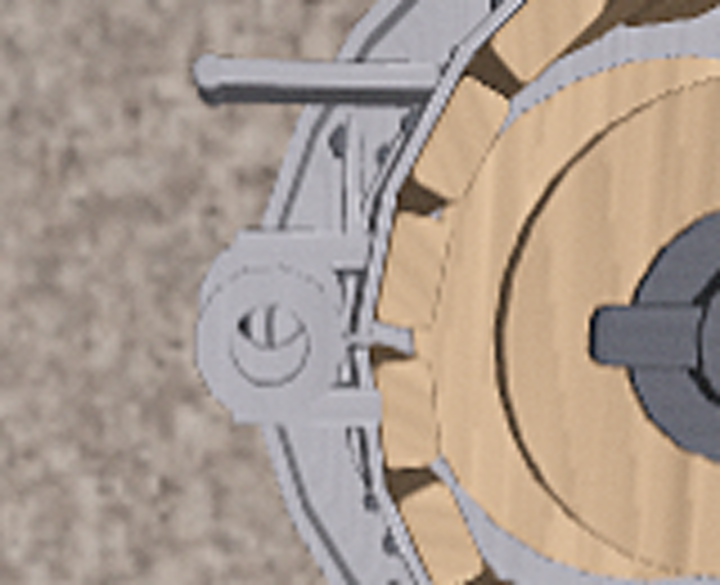

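The half is shut, the tab parallel. The top eye's bore is centred at full pixel (261,108.4), and the middle eye shows behind it offset towards +y, as it should. Next the pin, viewed from the same relative position.

>>> move_arm([
  [[0.9,0.03,0],0,0],
  [[0.9,0.03,0],0,0],
  [[0.9,0.03,0],0,0],
  [[0.9,0.03,0],0,0],
  [[0.9,0.03,0],0,0],
  [[0.9,0.03,0],0,0],
  [[0.9,0.03,0],0,0],
  [[0.9,0.03,0],0,0],
  [[0.9,0.03,0],0,0],
  [[0.9,0.03,0],0,0],
  [[0.9,0.03,0.3],0,0],
  [[0.9,0.03,0.5],0,0],
  [[0.9,0.03,0.5],0,0],
  [[0.9,0.03,0.5],0,0],
  [[0.8,0,0.5],0,0],
  [[0,0,0],0,0],
  [[0,0,0],0,0],
])

```text
t: 11.23
ee_pos: [489.8, 256.4, 207.0]
orientation: [-2.22, -2.222, 0.003]
ft_force: [-0.6, -0.4, -0.2]
width: 87.8
grasp_force: 0.0
```

```bash
python3 - <<'E'
from h import *
import pickle
im,o=pickle.load(open('w3.pkl','rb'));print('eye',atz(ray(im,(261,108.4),o),160).round(2), (proj(im,[481,-17,160],o)-proj(im,[481,-16,160],o)))
o=ctrl.get_obs();print(o['t'],o['ee_pos'],o['ft_force'])
im=cams.get_image('wrist');pickle.dump((im,o),open('w4.pkl','wb'))
b=[(b['rect'],b['p']) for t in('pin','stand') for b in cams.cut_out('wrist',t)];print(b)
c=proj(im,[490,319,102],o)[0].astype(int);print(c)
x0,y0=max(c[0]-80,0),max(c[1]-65,0);x=im['image'][y0:y0+130,x0:x0+160];print(x0,y0)
cv2.imwrite('pics/w4.png',cv2.resize(x,None,fx=4.5,fy=4.5,interpolation=2)[:,:,::-1])
E
```

```text
eye [480.94 -21.51 160.  ] [[0.00277555 1.36143149]]
11.2333 [489.84670418 256.36406029 206.96809174] [-0.64110186 -0.37258561 -0.16871398]
[([261.8, 103.3, 28.5, 27.1], 0.7), ([263.1, 100.3, 66.8, 70.5], 0.64)]
[259 105]
179 40
```

View pics/w4.png

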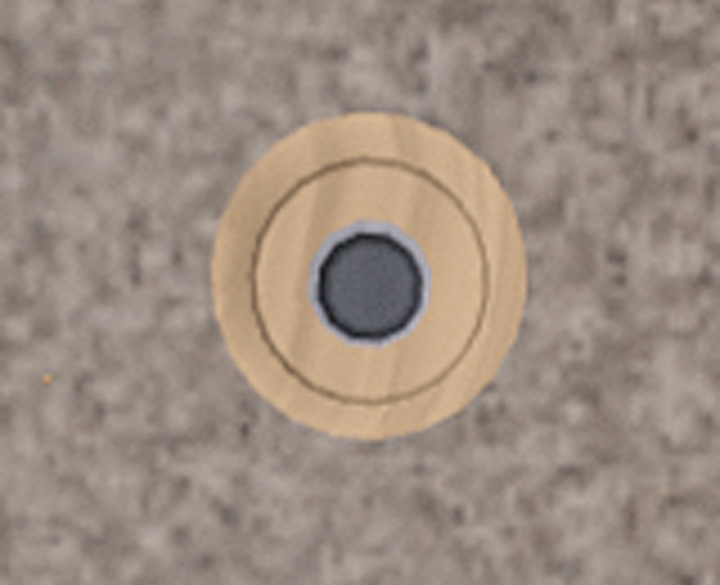

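Pin head centre is at (261.2,103.8), stand rim concentric below it; nothing near.

```bash
python3 - <<'E'
from h import *
import pickle
im,o=pickle.load(open('w4.pkl','rb'));
p=atz(ray(im,(261.2,103.8),o),106);q=atz(ray(im,(179+370/4.5,40+281/4.5),o),66);print(p.round(2),q.round(2),o['ee_pos'],((p-o['ee_pos'])/25)[[1,0,2]])
E
```

```text
[491.13 320.26 106.  ] [491.29 320.64  66.  ] [489.84670418 256.36406029 206.96809174] [ 2.5559876   0.05150986 -4.03872367]
```

>>> move_arm([
  [[0.85,0.02,0],0,0],
  [[0.85,0.02,0],0,0],
  [[0.86,0.01,0],0,0],
  [[0,0,0.9],0,0],
  [[0,0,0.9],0,0],
  [[0,0,0.9],0,0],
  [[0,0,0.9],0,0],
  [[0,0,0.9],0,0],
  [[0,0,0.78],0,0],
  [[0,0,0],0,0],
  [[0,0,0],0,0],
])

```text
t: 12.3
ee_pos: [492.2, 318.4, 75.8]
orientation: [-2.225, -2.218, 0.002]
ft_force: [0.8, -0.3, 0.2]
width: 87.7
grasp_force: 0.0
```

>>> move_arm([
  [[0,0,0],0,0.5],
  [[0,0,0],0,0.7],
  [[0,0,0],0,1],
  [[0,0,0],0,1],
  [[0,0,0],0,1],
  [[0,0,0],0,1],
  [[0,0,0],0,1],
  [[0,0,0],0,1],
  [[0,0,0],0,1],
  [[0,0,0],0,1],
])

```text
t: 13.13
ee_pos: [492.1, 319.3, 75.6]
orientation: [-2.224, -2.219, 0.0]
ft_force: [0.5, -0.2, -0.6]
width: 24.9
grasp_force: 0.0
```

>>> move_arm([
  [[0,0,0],0,1],
  [[0,0,0],0,1],
  [[0,0,0],0,1],
  [[0,0,0],0,1],
  [[0,0,0],0,1],
])

```text
t: 13.55
ee_pos: [492.0, 319.3, 75.6]
orientation: [-2.224, -2.219, 0.001]
ft_force: [-0.2, 0.3, -0.1]
width: 17.6
grasp_force: 30.0
```

>>> move_arm([
  [[0,0,-0.2],0,1],
  [[0,0,-0.4],0,1],
  [[0,0,-0.6],0,1],
  [[0,0,-0.8],0,1],
  [[0,0,-0.8],0,1],
  [[0,0,-0.8],0,1],
  [[0,0,-0.8],0,1],
  [[0,0,-0.8],0,1],
  [[0,0,-0.8],0,1],
  [[0,0,-0.6],0,1],
  [[0,0,-0.4],0,1],
  [[0,0,0],0,1],
])

```text
t: 14.55
ee_pos: [493.3, 320.0, 253.7]
orientation: [2.223, 2.218, 0.007]
ft_force: [1.6, -0.5, -1.2]
width: 17.4
grasp_force: 30.0
```

>>> move_arm([
  [[-0.3,-0.02,0],0,1],
  [[-0.6,-0.02,0],0,1],
  [[-0.8,-0.02,0],0,1],
  [[-0.8,-0.02,0],0,1],
  [[-0.8,-0.02,0],0,1],
  [[-0.8,-0.02,0],0,1],
  [[-0.8,-0.02,0],0,1],
  [[-0.8,-0.02,0],0,1],
  [[-0.8,-0.02,0],0,1],
  [[-0.8,-0.02,0],0,1],
  [[-0.8,-0.02,0],0,1],
  [[-0.8,-0.02,0],0,1],
  [[-0.8,-0.02,0],0,1],
  [[-0.8,-0.02,0],0,1],
  [[-0.8,-0.02,0],0,1],
  [[-0.8,-0.02,0],0,1],
  [[-0.8,-0.02,0],0,1],
  [[-0.5,-0.02,0],0,1],
  [[-0.2,-0.06,0],0,1],
  [[0,0,0],0,1],
])

```text
t: 16.22
ee_pos: [479.5, -22.0, 249.7]
orientation: [-2.225, -2.216, 0.003]
ft_force: [0.1, -0.2, -0.4]
width: 17.5
grasp_force: 30.0
```

```bash
python3 - <<'E'
from h import *
import time
for i in range(4):
    o=ctrl.get_obs();print(o['t'],o['ee_pos'].round(2),o['ft_force'].round(2),o['moment'].round(3),o['width']);
    im=cams.get_image('side' if i<2 else 'scene')
E
```

```text
16.2167 [479.54 -22.02 249.7 ] [ 0.14 -0.23 -0.43] [ 0.011 -0.139 -0.044] 17.525645942677595
16.2667 [479.94 -21.22 249.91] [-0.18  1.29 -1.24] [-0.009 -0.112 -0.007] 17.33672229460545
16.3167 [480.28 -20.73 250.13] [ 0.56  0.35 -0.91] [-0.022 -0.095 -0.063] 17.463616527492473
16.3667 [480.52 -20.37 250.29] [ 0.45 -0.68 -0.08] [-0.065 -0.07   0.002] 17.854537335200718
```

>>> move_arm([
  [[0,0,0.2],0,1],
  [[0,0,0.2],0,1],
  [[0,0,0],0,1],
  [[0,0,0],0,1],
  [[0,0,0],0,1],
])

```text
t: 16.83
ee_pos: [481.0, -20.4, 240.5]
orientation: [-2.223, -2.219, 0.0]
ft_force: [0.2, 0.1, -0.3]
width: 17.3
grasp_force: 30.0
```

>>> move_arm([
  [[-0.015,0.02,0.15],0,1],
  [[0,0,0.15],0,1],
  [[0,0,0.1],0,1],
  [[0,0,0.1],0,1],
  [[0,0,0],0,1],
  [[0,0,0],0,1],
])

```text
t: 17.33
ee_pos: [481.4, -21.1, 228.0]
orientation: [-2.223, -2.219, 0.0]
ft_force: [0.1, 0.5, -1.2]
width: 17.3
grasp_force: 30.0
```

>>> move_arm([
  [[0,0,0.06],0,1],
  [[0,0,0.06],0,1],
  [[0,0,0],0,1],
  [[0,0,0],0,1],
])

```text
t: 17.67
ee_pos: [481.5, -21.0, 225.1]
orientation: [-2.224, -2.219, 0.0]
ft_force: [0.0, 0.3, -0.2]
width: 17.7
grasp_force: 30.0
```

No contact with the tip 4 mm below the top face, so it is in the bore. Continuing gently.

>>> move_arm([
  [[0,0,0.06],0,1],
  [[0,0,0.06],0,1],
  [[0,0,0.06],0,1],
  [[0,0,0],0,1],
  [[0,0,0],0,1],
])

```text
t: 18.08
ee_pos: [481.4, -21.0, 220.6]
orientation: [-2.224, -2.219, 0.0]
ft_force: [0.6, -0.3, -0.5]
width: 17.5
grasp_force: 30.0
```

>>> move_arm([
  [[0,0,0.06],0,1],
  [[0,0,0.06],0,1],
  [[0,0,0],0,1],
  [[0,0,0],0,1],
])

```text
t: 18.42
ee_pos: [481.4, -21.0, 217.5]
orientation: [-2.224, -2.219, 0.0]
ft_force: [0.7, -0.3, -0.6]
width: 17.2
grasp_force: 30.0
```

>>> move_arm([
  [[0,0,0.06],0,1],
  [[0,0,0.06],0,1],
  [[0,0,0],0,1],
  [[0,0,0],0,1],
])

```text
t: 18.75
ee_pos: [481.4, -21.0, 214.5]
orientation: [-2.224, -2.219, 0.0]
ft_force: [-0.9, 0.3, -0.9]
width: 17.7
grasp_force: 30.0
```

>>> move_arm([
  [[0,0,0.06],0,1],
  [[0,0,0.06],0,1],
  [[0,0,0],0,1],
  [[0,0,0],0,1],
])

```text
t: 19.08
ee_pos: [481.4, -21.0, 211.5]
orientation: [-2.224, -2.219, 0.0]
ft_force: [-0.2, 1.0, -0.7]
width: 17.6
grasp_force: 30.0
```

>>> move_arm([
  [[-0.015,0,0.06],0,1],
  [[-0.015,0,0.06],0,1],
  [[0,0,0],0,1],
  [[0,0,0],0,1],
])

```text
t: 19.42
ee_pos: [481.4, -21.7, 208.5]
orientation: [-2.224, -2.219, -0.0]
ft_force: [-0.9, 0.7, -1.2]
width: 17.1
grasp_force: 30.0
```

>>> move_arm([
  [[-0.01,0,0.06],0,1],
  [[-0.01,0,0.06],0,1],
  [[0,0,0],0,1],
  [[0,0,0],0,1],
])

```text
t: 19.75
ee_pos: [481.4, -22.0, 205.5]
orientation: [-2.223, -2.219, -0.0]
ft_force: [-0.2, 3.9, 0.2]
width: 17.4
grasp_force: 30.0
```

>>> move_arm([
  [[-0.01,0,0.06],0,1],
  [[-0.01,0,0.06],0,1],
  [[0,0,0],0,1],
  [[0,0,0],0,1],
])

```text
t: 20.08
ee_pos: [481.3, -22.6, 202.5]
orientation: [-2.223, -2.219, -0.0]
ft_force: [-0.9, 5.5, 0.9]
width: 17.8
grasp_force: 30.0
```

>>> move_arm([
  [[-0.01,0,0.06],0,1],
  [[0,0,0.06],0,1],
  [[0,0,0],0,1],
  [[0,0,0],0,1],
])

```text
t: 20.42
ee_pos: [481.3, -22.9, 199.5]
orientation: [-2.223, -2.219, 0.0]
ft_force: [-1.8, 4.9, 2.1]
width: 17.5
grasp_force: 30.0
```

>>> move_arm([
  [[0,-0.01,0.06],0,1],
  [[0,0,0.06],0,1],
  [[0,0,0],0,1],
  [[0,0,0],0,1],
])

```text
t: 20.75
ee_pos: [481.1, -23.0, 196.6]
orientation: [-2.223, -2.219, 0.0]
ft_force: [-1.5, 5.0, 1.2]
width: 17.2
grasp_force: 30.0
```

>>> move_arm([
  [[0,0,0.05],0,1],
  [[0,0,0.05],0,1],
  [[0,0,0],0,1],
  [[0,0,0],0,1],
])

```text
t: 21.08
ee_pos: [481.0, -23.0, 194.2]
orientation: [-2.223, -2.219, 0.0]
ft_force: [-2.5, 4.0, 3.2]
width: 17.4
grasp_force: 30.0
```

>>> move_arm([
  [[0,-0.02,0.04],0,1],
  [[0,0,0.04],0,1],
  [[0,0,0],0,1],
  [[0,0,0],0,1],
])

```text
t: 21.42
ee_pos: [480.9, -22.9, 192.4]
orientation: [2.224, 2.219, 0.001]
ft_force: [-2.1, 4.5, 3.9]
width: 17.0
grasp_force: 30.0
```

>>> move_arm([
  [[0,-0.005,0.05],0,1],
  [[0,0,0.05],0,1],
  [[0,0,0],0,1],
  [[0,0,0],0,1],
])

```text
t: 21.75
ee_pos: [480.8, -22.9, 189.9]
orientation: [2.224, 2.219, 0.001]
ft_force: [-1.5, 4.2, 4.0]
width: 17.4
grasp_force: 30.0
```

>>> move_arm([
  [[0,-0.01,0.05],0,1],
  [[0,0,0.05],0,1],
  [[0,0,0.05],0,1],
  [[0,0,0],0,1],
  [[0,0,0],0,1],
])

```text
t: 22.17
ee_pos: [480.6, -22.9, 186.1]
orientation: [2.223, 2.219, 0.001]
ft_force: [-0.5, 5.5, 2.3]
width: 17.4
grasp_force: 30.0
```

>>> move_arm([
  [[0,0,0.05],0,1],
  [[0,0,0.05],0,1],
  [[0,0,0],0,1],
  [[0,0,0],0,1],
])

```text
t: 22.5
ee_pos: [480.6, -22.9, 183.6]
orientation: [2.224, 2.219, 0.001]
ft_force: [-0.1, 5.5, 3.6]
width: 17.2
grasp_force: 30.0
```

>>> move_arm([
  [[0,0,0.05],0,1],
  [[0,0,0.05],0,1],
  [[0,0,0.05],0,1],
  [[0,0,0],0,1],
  [[0,0,0],0,1],
])

```text
t: 22.92
ee_pos: [480.6, -22.8, 179.8]
orientation: [2.224, 2.219, 0.001]
ft_force: [-1.2, 4.9, 2.9]
width: 17.3
grasp_force: 30.0
```

>>> move_arm([
  [[0,0,0.05],0,1],
  [[0,0,0.05],0,1],
  [[0,0,0.05],0,1],
  [[0,0,0],0,1],
  [[0,0,0],0,1],
])

```text
t: 23.33
ee_pos: [480.6, -22.8, 176.0]
orientation: [2.224, 2.219, 0.001]
ft_force: [-2.1, 5.8, 3.0]
width: 17.5
grasp_force: 30.0
```

Tip near 106; home is expected near TCP z ≈ 169–170.

>>> move_arm([
  [[0,-0.01,0.05],0,1],
  [[0,0,0.05],0,1],
  [[0,0,0],0,1],
  [[0,0,0],0,1],
])

```text
t: 23.67
ee_pos: [480.5, -22.8, 173.6]
orientation: [2.223, 2.219, 0.001]
ft_force: [-0.8, 5.7, 3.6]
width: 17.1
grasp_force: 30.0
```

>>> move_arm([
  [[0,0,0.05],0,1],
  [[0,0,0.05],0,1],
  [[0,0,0],0,1],
  [[0,0,0],0,1],
])

```text
t: 24.0
ee_pos: [480.5, -22.8, 171.1]
orientation: [2.223, 2.219, 0.001]
ft_force: [-1.9, 6.2, 1.8]
width: 17.1
grasp_force: 30.0
```

>>> move_arm([
  [[0,0,0.05],0,1],
  [[0,0,0.03],0,1],
  [[0,0,0],0,1],
  [[0,0,0],0,1],
])

```text
t: 24.33
ee_pos: [480.5, -22.8, 169.4]
orientation: [2.223, 2.219, 0.001]
ft_force: [-3.2, 6.5, 7.6]
width: 17.2
grasp_force: 30.0
```

>>> move_arm([
  [[0,0,0.04],0,1],
  [[0,0,0],0,1],
  [[0,0,0],0,1],
])

```text
t: 24.58
ee_pos: [480.6, -22.8, 169.3]
orientation: [2.223, 2.219, 0.002]
ft_force: [-5.7, 7.8, 17.3]
width: 17.6
grasp_force: 30.0
```

>>> move_arm([
  [[0,0,0.04],0,1],
  [[0,0,0],0,1],
  [[0,0,0],0,1],
])

```text
t: 24.83
ee_pos: [480.6, -22.8, 169.2]
orientation: [2.223, 2.219, 0.002]
ft_force: [-9.7, 7.0, 27.0]
width: 17.4
grasp_force: 30.0
```

The arm is stopped stiffly at the expected height: collar home. I'll ease the load, release and withdraw.

>>> move_arm([
  [[0,0,-0.06],0,1],
  [[0,0,0],0,1],
  [[0,0,0],0,0.7],
  [[0,0,0],0,0.5],
  [[0,0,0],0,0.3],
  [[0,0,0],0,0.3],
  [[0,0,0],0,0.3],
  [[0,0,0],0,0.3],
])

```text
t: 25.5
ee_pos: [480.1, -23.2, 168.3]
orientation: [2.224, 2.219, -0.0]
ft_force: [-0.7, -0.5, 0.5]
width: 53.7
grasp_force: 0.0
```

>>> move_arm([
  [[0,0,-0.3],0,0.3],
  [[0,0,-0.6],0,0.3],
  [[0,0,-1],0,0.3],
  [[0,0,-1],0,0.3],
  [[0,0,-1],0,0.3],
  [[-0.6,0,0],0,0.3],
  [[-0.9,0,0],0,0.3],
  [[-0.9,0,0],0,0.3],
  [[0,0,0],0,0.3],
  [[0,0,0],0,0.3],
])

```text
t: 26.33
ee_pos: [479.9, -83.6, 266.3]
orientation: [2.226, 2.217, 0.0]
ft_force: [0.0, 0.3, 0.2]
width: 61.4
grasp_force: 0.0
```

```bash
python3 - <<'E'
from h import *
o=ctrl.get_obs();print(o['t'],o['ee_pos'],o['ft_force'])
im=cams.get_image('wrist')
c=proj(im,[480.5,-22,180],o)[0].astype(int);print(c)
print([(b['rect'],b['p']) for b in cams.boxes_of('wrist','pin')])
for z in (164,200): print(proj(im,[481,-21.5,z],o))
x0,y0=max(c[0]-80,0),max(c[1]-65,0);x=im['image'][y0:y0+130,x0:x0+160];print(x0,y0)
s=cams.get_image('side')['image'][150:210,215:295]
A=cv2.resize(x,(400,325),interpolation=2);B=cv2.resize(s,(400,325),interpolation=2)
cv2.imwrite('pics/w5.png',np.hstack([A,B])[:,:,::-1])
E
```

```text
26.3333 [479.93138459 -83.61138943 266.34340155] [0.0390719  0.31739068 0.23571651]
[259 107]
[([260.8, 104.7, 32.5, 29.7], 0.89)]
[[260.21641553 106.33821194]]
[[260.36043912 107.76304916]]
179 42
```

View pics/w5.png

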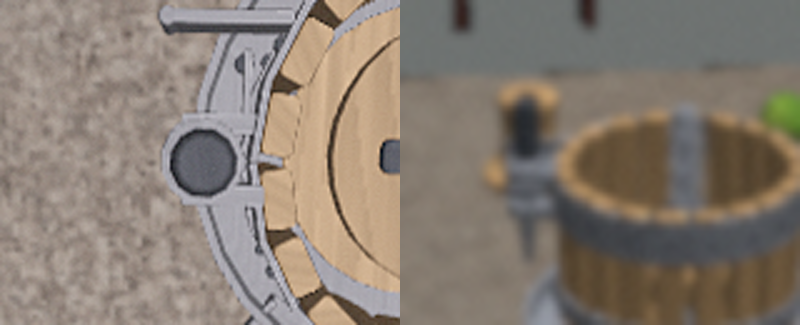

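The wrist crop shows the pin's head centred on the stacked eyes (full pixel about (261,106)), the half shut and the eyes in line. In the side crop the pin stands upright through the eyes with its tip below them. The arm is clear.

```bash
python3 -c "
from workcell import ctrl
print(ctrl.close_job())"
```

```text
the job is handed in; nothing more can be done
None
```

The basket half is pushed shut and the pin is driven home with its collar on the top eye and the eyes in line; nothing else was touched, and the job was handed in at about 26 s.

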